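# Refill the gravity spice-jar dispenser and serve one jar

### The job

Refill the spice-jar dispenser: first swing its lever to stop (leaning up the lane), then feed every jar from the wooden tray in at the upper end, lying across the lane with its cap towards the lever side, so that they roll down and queue behind the gate. When all are queued, swing the lever fully over to serve (towards the front lip) so that one jar rolls down to the front lip, and take that jar out and put it in the steel bowl, leaving the lever at serve and the rest queued. Leave the honey jar and the timer where they are.

Things in the scene. Friction and masses are not known exactly. Their poses are not given: they have to be found in the camera images.
- dispenser: Fixed gravity jar dispenser: white lane 276 mm long, 116 mm wide inside, steel deck with two wire rails, grey base. Origin on the worktop under the lane's middle line; z up. Lane (x = -134 to +142 mm) runs down along its -x at 0.26 rad: rail-top height = 30 mm + (x + 134 mm) x 0.266. +y is the lever side. White cheeks stand 32 mm over the deck. Jars (45 mm) roll freely down it.
- load_point (a point): Centre of a jar lying across the lane near its upper end: dispenser x = +110 mm, 23 mm over the deck. Axes as the dispenser's. Low lip (5 mm) at the upper end, x = +140 mm; flared guides up to 50 mm over the deck along the upper 90 mm. With three jars queued at stop, about 35 mm stay free in front of a jar set down here.
- gate_point (a point): Middle of the lane over the gate hinge, dispenser x = -56 mm, on the deck; axes as the dispenser's. At stop a red blade 20 mm high stands across the lane near x = -80 mm; the first queued jar's centre is near x = -58 mm, the next ones 43 mm apart. At serve it drops and a 9 mm blade rises behind the first jar: one jar rolls out, the rest stay, the first near x = -35 mm.
- pickup_point (a point): Centre of the served jar resting at the front lip: dispenser x = -115 mm, 23 mm over the deck, 35 mm free behind it. Axes as the dispenser's. The lip is 13 mm high and open over the middle 56 mm for fingers.
- gate (a joint): Angle of the rocker gate and its lever, 0 to 0.8 rad: 0 = serve (lever leans 0.4 rad to the dispenser's -x, towards the front lip), 0.8 = stop (leans 0.4 rad to +x, up the lane). Hinge along the dispenser's y; friction 0.2 Nm, about 1.7 N at the knob; it stays where it is left. End stops at both ends.
- lever_knob (a point): Centre of the red ball knob, 28 mm diameter, on the lever: a 10 mm steel rod, hinge to knob centre 117 mm. It stands 82 mm to the dispenser's +y side of the lane's middle, 18 mm outside the cheek, 140 to 150 mm over the worktop, and travels 91 mm along the lane. It can be pushed either way with closed fingers. Turns with the lever.
- tray: Fixed light wooden drawer-insert tray, 215 x 262 mm, floor 4 mm thick, rim 14 mm high. Origin under its centre. Four cradles, each for one lying jar, at x = +-41 mm, y = +-62 mm: pairs of 4 mm high ribs along the tray's y. Jars lie along the tray's y, caps one way or the other. A wall cabinet hangs 570 mm over the worktop from some 100 mm behind the tray on: lift no higher than needed there.
- carton_corner (a point): Fixed: the corner nearest the robot of a pink-rimmed clear tub with cartons stacked on it, 260 mm high in front and higher behind; it stands between and behind the tray and the dispenser. Keep the gripper clear of it when carrying jars across.
- bowl_centre (a point): Loose steel mixing bowl, 170 mm across the rim, 72 mm high, flat floor 68 mm across, walls flaring; this point is on its axis 36 mm above its underside. z up.
- bowl: The same bowl; origin at the centre of its underside.
- honey: Bystander: honey jar with green lid, 64 x 68 x 84 mm, loose. Origin at the centre of its underside.
- timer: Bystander: red and white wind-up kitchen timer, 62 mm across, 45 mm high, loose. Origin at the centre of its underside.
- jar_1: Green-capped glass spice jar, closed, round, 45 mm diameter, 106 mm long, 110 g, lying on its side at the start; may be absent. Origin at its centre, half-way along its axis. Its z axis points along the jar from bottom to cap.
- jar_1_cap (a point): Middle of the outer face of jar 1's cap (53 mm from its centre along its z).
- jar_2: Brown-black-capped glass spice jar, closed, round, 45 mm diameter, 105 mm long, 110 g, lying on its side at the start; may be absent. Origin at its centre, half-way along its axis. Its z axis points along the jar from bottom to cap.
- jar_2_cap (a point): Middle of the outer face of jar 2's cap (52 mm from its centre along its z).
- jar_3: White-capped glass spice jar, closed, round, 45 mm diameter, 104 mm long, 110 g, lying on its side at the start; may be absent. Origin at its centre, half-way along its axis. Its z axis points along the jar from bottom to cap.
- jar_3_cap (a point): Middle of the outer face of jar 3's cap (52 mm from its centre along its z).
- jar_4: Green-capped glass spice jar, closed, round, 45 mm diameter, 106 mm long, 110 g, lying on its side at the start; may be absent. Origin at its centre, half-way along its axis. Its z axis points along the jar from bottom to cap.
- jar_4_cap (a point): Middle of the outer face of jar 4's cap (53 mm from its centre along its z).
Not all that is in view belongs to the job. What is shaped like the jar_4 but yellow is not meant.

How it is judged:
By the outcome, as a careful person would: the job done as asked, in the order asked, and still so for the second after the job is handed in, with the robot touching nothing.
Of jar_1, jar_2, jar_3, jar_4 only 3 to 4 are there at a start; the rules pass over those that are not, and their reading is None.
At some moment in a run one of bowl may be knocked a few centimetres aside while the robot is not near it.
It also fails if it takes over 208 s, if anything falls off the work surface, if the arm or the gripper's body presses on something with over 40 N, if the wrist force passes 120 N, or if a joint passes its speed limit or range.

### The arm

A 6-joint arm with a two-finger parallel gripper is mounted at the origin on a cart in front of the work surface, level with it; the furniture and walls round the work are solid. World frame = base frame: x ahead of the robot, y to its left, z up, the work surface at z = 0. Lengths are in m, angles in degrees, forces in N, time in s.
With the tool pointing down it reaches from about 0.35 to 0.875 m from the base axis. Payload 4.2 kg.
Tool frame: the origin (TCP) lies midway between the tips of the shut fingers; the grasp point (between the pads) lies 19 mm behind it; y points along the fingers, z is the direction in which the jaws open and shut, and the axes are right-handed (so a half turn about y gives the same grasp; the last joint's range is limited). The gripper opens to 87 mm and grips with 3 to 60 N. Pads are 19 mm wide; open, the fingers measure 117 mm over their backs; the gripper's body (75 mm by 190 mm) begins 51 mm behind the grasp point.
Start: joints at [-51.36, 22.042, 0.453, 0, -68.411, -14.817], TCP at [0.252, -0.572, 0.202] pointing down, gripper open.
Joint ranges: [-179.83, 179.83], [-69.29, 118.12], [-61.27, 80.66], [-181.25, 117.63], [-171.15, -9.14], [-177.46, 177.46]. Speed limits (degrees/s): [159.86, 159.86, 180, 180, 180, 180].

### API

Orientations are given as [roll, pitch, yaw] about the fixed x, y, z axes, in that order (R = Rz(yaw) Ry(pitch) Rx(roll)).
In Python, from workcell import env gives the robot as it stands. The module is installed in compiled form; this text tells all that it offers. Calls block until the motion is done:
- env.goto(position, orientation): joint-space move of the TCP to a pose.
- env.move_straight(position, rotation=None, rate=0.15, force_limit=None): straight line of the TCP; rotation=None keeps the orientation; rate is the mean speed in m/s. With force_limit (N) it stops when the force on the tool has changed by that much, and returns True; else False.
- env.set_joints(angles): joint-space move.
- env.gripper_to(opening, grasp_force=None): opening from 0.0 (shut) to 1.0 (fully open); grasp_force is the grip in N (None keeps the last); returns when the fingers have stopped.
- env.dwell(seconds).
- env.inverse_kinematics(position, orientation): joint angles nearest the present ones, or None.
- env.read_state(): the state.
- env.grab_frame(name): name is "scene" or "top"; returns a dict with "image" (480x640x3 uint8, blue, green, red), "fx", "fy", "cx", "cy" (pixels), "position" and "orientation" of the camera in the world. Camera axes: x right, y up, looking along -z (the intrinsics and any distortion apply to the point x, -y, -z); pixel columns grow to the right and rows downward; lengths in m; the calibration is good to about 2 mm. A picture is of the moment at which its call begins. There is no depth.
A pose or a line that the arm cannot do raises env.Unreachable and nothing moves.
- env.close_job(): hands the job in, once; it reports no verdict.
Trained networks look in a picture, given as the dict that the camera call returned (one of the last four; its "shot" number tells which), for a name from the list of things; names that differ only in an ending like _2 or _b are one class to them, and where a whole thing is asked for, a point or a joint stands for the part that bears it (a point fixed in the world has none). Each returns a list of dicts, best first, with "score" (0 to 1); they miss things now and then, are a little off and sometimes report something else, mostly with a low value. They report only what shows in the picture. A call takes as long as a camera call. They do not tell look-alikes from the thing itself.
- env.search_frame(picture, thing): "xyz" ([x, y, z] in m, in world coordinates, good to about 4 mm: the middle of the surface that is visible of it).
- env.trace(picture, thing): "mask" (480x640 bool, what is visible of it).
The state is a dict: "clock": time; "joint_positions": joint angles; "qvel": joint speeds; "joint_torque": joint torques, N m; "position": TCP position; "tool_rot": TCP orientation; "force": force on the tool from outside, world axes, zero at the start; "wrist_torque": the same for the moment, N m; "opening": opening from 0.0 (shut) to 1.0 (fully open).
Only numpy, scipy, OpenCV 4.12 (cv2) and the standard library are available. Lean on these libraries where they do the work, as an engineer would, in place of code of your own. Each camera call takes 0.05 s, during which the arm holds its last target.

## Working session

There is one attempt and no reset: what is moved stays moved. The work goes in short steps, each a Python script; the robot and the scene stay as the last script left them, time stands still between calls to the robot, and variables do not carry over. Pictures are saved under pics/ and viewed, and the job is handed in when it is done.

```bash
mkdir -p pics; ls
python3 - <<'E'
from workcell import env
import cv2
s=env.read_state();print(s['clock'],s['position'],s['tool_rot'],s['opening'])
for n in('scene','top'):
    f=env.grab_frame(n);cv2.imwrite(f'pics/{n}0.png',f['image']);print(n,{k:v for k,v in f.items() if k!='image'})
    for t in('dispenser','lever_knob','tray','bowl','honey','timer','jar_1','jar_2','jar_3','jar_1_cap','jar_2_cap','jar_3_cap'):
        print(t,[(round(d['score'],2),[round(float(v),3) for v in d['xyz']]) for d in env.search_frame(f,t)][:5])
print(env.read_state()['clock'])
E
```

```text
pics
0.0 [ 0.25220257 -0.57113862  0.20116227] [-8.98760680e+01  5.66320547e-03  2.38140027e+01] 1.0006256256811574
scene {'fx': 481.175519269369, 'fy': 481.175519269369, 'cx': 314.8176564905321, 'cy': 240.69701623454634, 'position': array([-0.26144142,  0.81198224,  0.86693503]), 'orientation': array([  58.26621081,    1.21617638, -140.75003026]), 'shot': 1}
dispenser [(0.6, [0.533, -0.134, 0.056])]
lever_knob [(0.64, [0.522, -0.28, 0.079]), (0.42, [0.534, -0.134, 0.055])]
tray [(0.93, [0.438, 0.247, 0.002]), (0.68, [0.533, -0.136, 0.057])]
bowl [(0.61, [0.539, -0.5, 0.046])]
honey [(0.65, [0.741, -0.216, 0.057])]
timer [(0.58, [0.603, 0.1, 0.034])]
jar_1 [(0.63, [0.466, 0.321, 0.042]), (0.62, [0.386, 0.325, 0.045]), (0.61, [0.379, 0.209, 0.042])]
jar_2 [(0.63, [0.466, 0.321, 0.042]), (0.62, [0.386, 0.325, 0.045]), (0.61, [0.379, 0.209, 0.042])]
jar_3 [(0.63, [0.466, 0.321, 0.042]), (0.62, [0.386, 0.325, 0.045]), (0.61, [0.379, 0.209, 0.042])]
jar_1_cap [(0.56, [0.461, 0.322, 0.038])]
jar_2_cap []
jar_3_cap []
top {'fx': 497.16664018946346, 'fy': 497.16664018946346, 'cx': 313.186123
[... 326 characters left out ...]
]
bowl [(0.89, [0.547, -0.479, 0.023]), (0.42, [0.55, -0.174, 0.068]), (0.28, [0.746, -0.233, 0.084])]
honey [(0.8, [0.743, -0.233, 0.086])]
timer [(0.56, [0.606, 0.082, 0.04]), (0.37, [0.55, -0.173, 0.07])]
jar_1 [(0.87, [0.389, 0.182, 0.049]), (0.87, [0.198, 0.335, 0.044]), (0.71, [0.474, 0.306, 0.044])]
jar_2 [(0.87, [0.389, 0.182, 0.049]), (0.87, [0.198, 0.335, 0.044]), (0.71, [0.474, 0.306, 0.044])]
jar_3 [(0.87, [0.389, 0.182, 0.049]), (0.87, [0.198, 0.335, 0.044]), (0.71, [0.474, 0.306, 0.044])]
jar_1_cap [(0.98, [0.474, 0.308, 0.041])]
jar_2_cap [(0.53, [0.547, -0.172, 0.072]), (0.46, [0.532, -0.27, 0.061]), (0.26, [0.393, 0.306, 0.044])]
jar_3_cap [(0.67, [0.393, 0.306, 0.046])]
1.3
```

View pics/scene0.png

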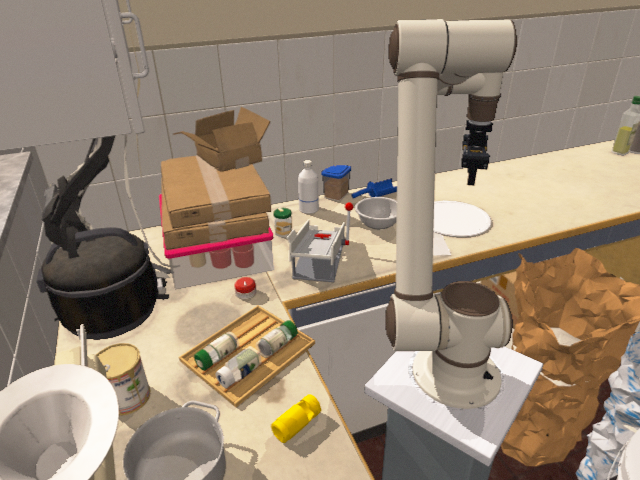

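View pics/top0.png

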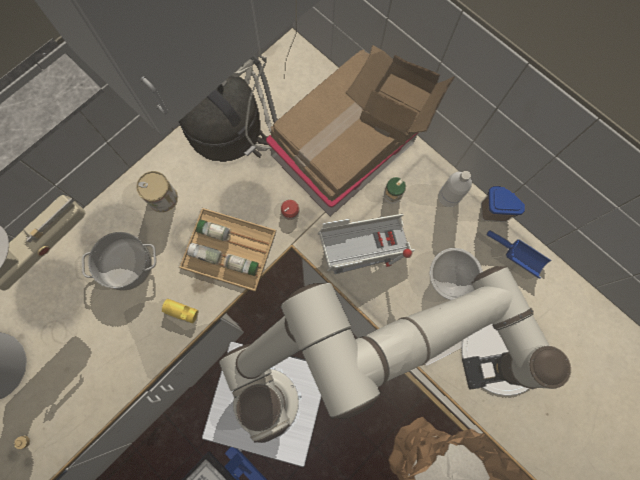

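Run:
```python
import cv2
a=cv2.imread('pics/top0.png');b=cv2.imread('pics/scene0.png')
cv2.imwrite('pics/z1.png',cv2.resize(a[195:295,300:430],None,fx=6,fy=6,interpolation=2))
cv2.imwrite('pics/z2.png',cv2.resize(b[190:290,270:400],None,fx=6,fy=6,interpolation=2))
cv2.imwrite('pics/z3.png',cv2.resize(a[200:300,170:290],None,fx=6,fy=6,interpolation=2))
cv2.imwrite('pics/z4.png',cv2.resize(b[300:405,175:320],None,fx=5,fy=5,interpolation=2))
```

```text
(no output)
```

View pics/z1.png

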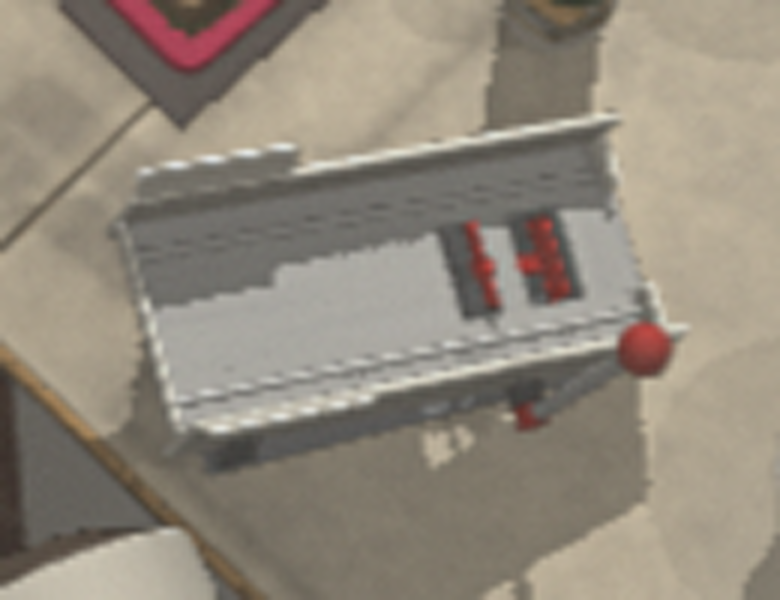

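View pics/z2.png

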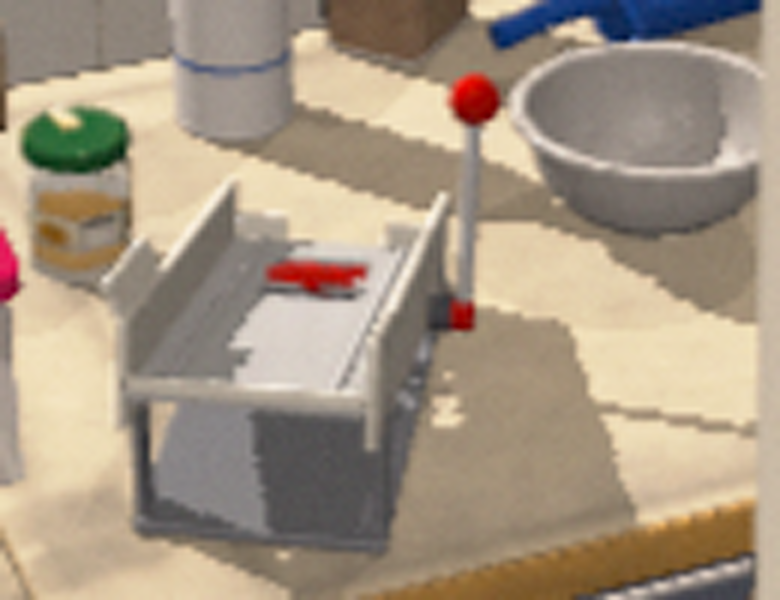

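View pics/z3.png

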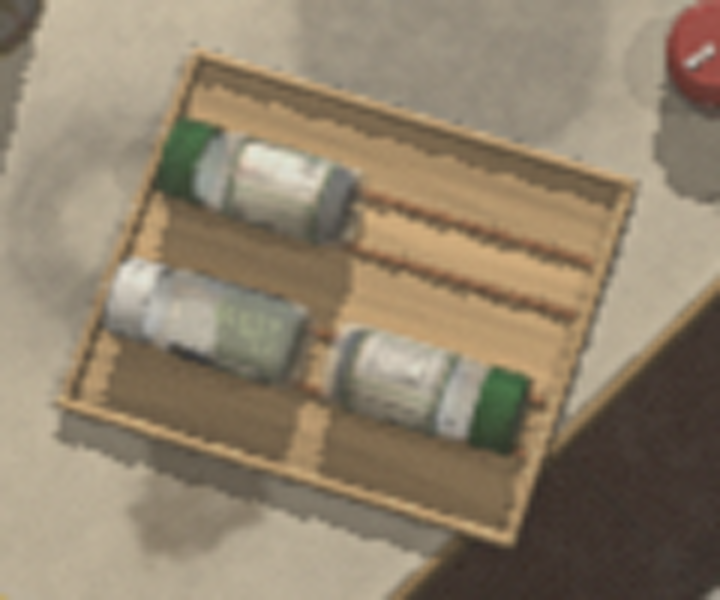

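View pics/z4.png

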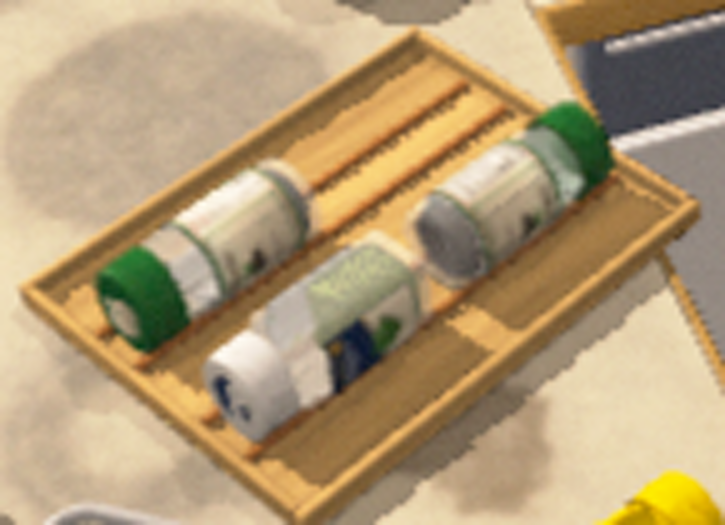

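```bash
cat > h.py <<'E'
from workcell import env
import numpy as np, cv2
from scipy.spatial.transform import Rotation as R
from scipy.optimize import least_squares
def proj(f,P):
    P=np.atleast_2d(P).astype(float)
    p=R.from_euler('xyz',f['orientation'],degrees=True).inv().apply(P-f['position'])
    return np.c_[f['cx']+f['fx']*p[:,0]/-p[:,2], f['cy']+f['fy']*-p[:,1]/-p[:,2]]
def ray(f,uv,z):
    uv=np.atleast_2d(uv)
    d=np.c_[(uv[:,0]-f['cx'])/f['fx'],-(uv[:,1]-f['cy'])/f['fy'],-np.ones(len(uv))]
    d=R.from_euler('xyz',f['orientation'],degrees=True).apply(d)
    return f['position']+d*((z-f['position'][2])/d[:,2])[:,None]
def place(p,L):  # p=(x,y,yaw)
    L=np.atleast_2d(L);c,s=np.cos(p[2]),np.sin(p[2])
    return np.c_[p[0]+c*L[:,0]-s*L[:,1],p[1]+s*L[:,0]+c*L[:,1],L[:,2]]
TOP={'fx':497.16664018946346,'fy':497.16664018946346,'cx':313.18612355311876,'cy':245.59767767752518,'position':np.array([0.12480306,-0.11283151,1.6015057]),'orientation':np.array([14.23782548,-0.21940889,-75.47825104])}
SC={'fx':481.175519269369,'fy':481.175519269369,'cx':314.8176564905321,'cy':240.69701623454634,'position':np.array([-0.26144142,0.81198224,0.86693503]),'orientation':np.array([58.26621081,1.21617638,-140.75003026])}
def deck(x): return .030+(x+.134)*.266
E
cat > fit.py <<'E'
from h import *
import cv2
# tray
z3=lambda u,v:(170+u/6-.4,200+v/6-.4); z1=lambda u,v:(300+u/6-.4,195+v/6-.4)
z2=lambda u,v:(270+u/6-.4,190+v/6-.4); z4=lambda u,v:(175+u/5-.4,300+v/5-.4)
hx,hy,h=.1075,.131,.014
L=np.array([[hx,hy,h],[hx,-hy,h],[-hx,-hy,h],[-hx,hy,h]])
ut=np.array([z3(197,52),z3(634,182),z3(515,545),z3(62,402)])
us=np.array([z4(22,290),z4(415,30),z4(700,207),z4(300,518)])
r=lambda p:np.r_[(proj(TOP,place(p,L))-ut).ravel(),(proj(SC,place(p,L))-us).ravel()]
s=least_squares(r,[.44,.24,0]);T=s.x;print('tray',T,np.degrees(T[2]),np.round(s.fun,1))
ck=lambda x,y:[x,y,deck(x)+.032]
Ld=np.array([ck(-.134,-.061),[.140,-.058,deck(.14)+.005],[.140,.058,deck(.14)+.005],[-.056-.0456,.082,.140]])
ud=np.array([z1(612,120),z1(122,228),z1(178,425),z1(643,348)])
Ls=np.array([[.142,-.058,deck(.14)+.005],[.142,.058,deck(.14)+.005],[-.056-.0456,.082,.140]])
usd=np.array([z2(130,388),z2(370,405),z2(475,98)])
r=lambda p:np.r_[(proj(TOP,place(p,Ld))-ud).ravel(),(proj(SC,place(p,Ls))-usd).ravel()]
s=least_squares(r,[.54,-.17,1.95]);D=s.x;print('disp',D,np.degrees(D[2]),np.round(s.fun,1))
np.save('T.npy',T);np.save('D.npy',D)
for n,f,o,sc in(('top',TOP,(300,195),6),('scene',SC,(270,190),6)):
    im=cv2.imread(f'pics/{n}0.png')[o[1]:o[1]+100,o[0]:o[0]+130];im=cv2.resize(im,None,fx=6,fy=6,interpolation=2)
    def ln(a,b,c):
        q=proj(f,place(D,np.array([a,b])));q=((q-o+.4)*6).astype(int);cv2.line(im,tuple(map(int,q[0])),tuple(map(int,q[1])),c,1)
    for y in(-.058,.058):
        for e,c in((0,(255,0,0)),(.032,(0,255,0))): ln([-.134,y,deck(-.134)+e],[.142,y,deck(.142)+e],c)
    for x in(-.134,.14):ln([x,-.058,deck(x)],[x,.058,deck(x)],(255,255,0))
    for s_ in(-.0456,.0456):ln([-.056,.082,.032],[-.056+s_,.082,.140],(255,0,255))
    cv2.imwrite(f'pics/fit_{n}.png',im)
E
python3 fit.py
```

```text
tray [ 0.43647056  0.25056697 -0.04803834] -2.752393903317831 [-0.3 -0.8  1.  -0.1 -0.2  0.8 -0.9  0.8 -1.1 -0.7 -0.  -0.8  0.4 -0.8
  0.2  0.7]
disp [ 0.55776417 -0.18262977  2.08249748] 119.31831632069122 [-0.9 -0.  -0.3 -0.3  0.2  2.1  2.2  0.3 -1.  -0.5 -1.1 -0.2 -0.2  1.7]
```

View pics/fit_top.png

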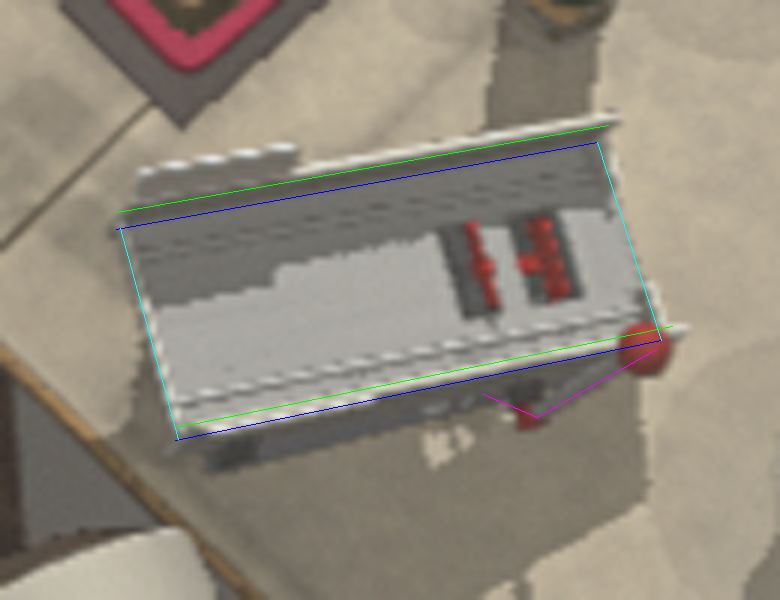

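View pics/fit_scene.png

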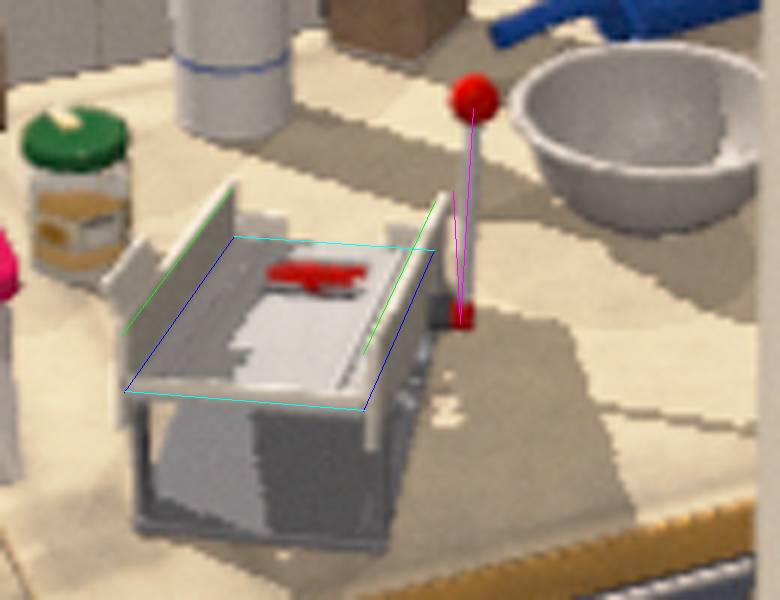

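```bash
cat > fit2.py <<'E'
from h import *
z1=lambda u,v:(300+u/6-.4,195+v/6-.4);z2=lambda u,v:(270+u/6-.4,190+v/6-.4)
sa,ca=np.sin(.26),np.cos(.26)
def pt(x,y,h): return [x-h*sa,y,deck(x)+h*ca]
A=[((-.134,-.061,.032),(612,121)),((-.134,.061,.032),(682,329)),((.140,-.058,.003),(124,228)),((.142,.061,.032),(190,432))]
B=[((.142,-.06,.003),(128,390)),((.142,.06,.003),(368,410)),((-.134,-.061,.032),(234,183)),((-.134,.061,.032),(443,197))]
La=np.array([pt(*a) for a,_ in A]);ua=np.array([z1(*u) for _,u in A])
Lb=np.array([pt(*a) for a,_ in B]);ub=np.array([z2(*u) for _,u in B])
def r(q):
    k=np.array([[-.1016,.082,q[3]]])
    p=q[:3]
    return np.r_[(proj(TOP,place(p,La))-ua).ravel(),(proj(TOP,place(p,k))-z1(643,348)).ravel(),(proj(SC,place(p,Lb))-ub).ravel(),(proj(SC,place(p,k))-z2(475,98)).ravel()]
s=least_squares(r,[.54,-.17,1.95,.14]);print(s.x,np.degrees(s.x[2]));print(np.round(s.fun,1));D=s.x[:3];np.save('D.npy',D)
for n,f,o in(('top',TOP,(300,195)),('scene',SC,(270,190))):
    im=cv2.imread(f'pics/{n}0.png')[o[1]:o[1]+100,o[0]:o[0]+130];im=cv2.resize(im,None,fx=6,fy=6,interpolation=2)
    def ln(a,b,c):
        q=proj(f,place(D,np.array([a,b])));q=((q-o+.4)*6).astype(int);cv2.line(im,tuple(map(int,q[0])),tuple(map(int,q[1])),c,1)
    for y in(-.058,.058):
        for e,c in((0,(255,0,0)),(.032,(0,255,0))): ln(pt(-.134,y,e),pt(.142,y,e),c)
    for x in(-.134,.14):ln(pt(x,-.058,.003),pt(x,.058,.003),(255,255,0))
    cv2.imwrite(f'pics/fit2_{n}.png',im)
print('carton',ray(TOP,[z1(190,70),z1(183,128)],.13))
T=np.load('T.npy');print([place(T,[x,y,.03])[0].round(3) for x,y in((.041,.062),(-.041,.062),(-.041,-.062))])
E
python3 fit2.py
```

```text
[ 0.5553349  -0.18029052  2.08358682  0.14677337] 119.38073130675843
[ 0.5 -0.2  0.3  0.4 -1.3  0.4 -0.2  0.1  1.7  0.3 -1.1  0.1  0.2 -0.
 -0.6  0.4  0.   0.4 -0.   0.3]
carton [[ 0.62427867 -0.04748713  0.13      ]
 [ 0.59274444 -0.05162581  0.13      ]]
[array([0.48 , 0.311, 0.03 ]), array([0.398, 0.314, 0.03 ]), array([0.393, 0.191, 0.03 ])]
```

Run:
```python
import cv2,numpy as np
a=cv2.imread('pics/fit2_top.png');b=cv2.imread('pics/fit2_scene.png')
cv2.imwrite('pics/f2.png',cv2.resize(np.vstack([a,b]),None,fx=.76,fy=.5))
```

```text
(no output)
```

View pics/fit2_top.png

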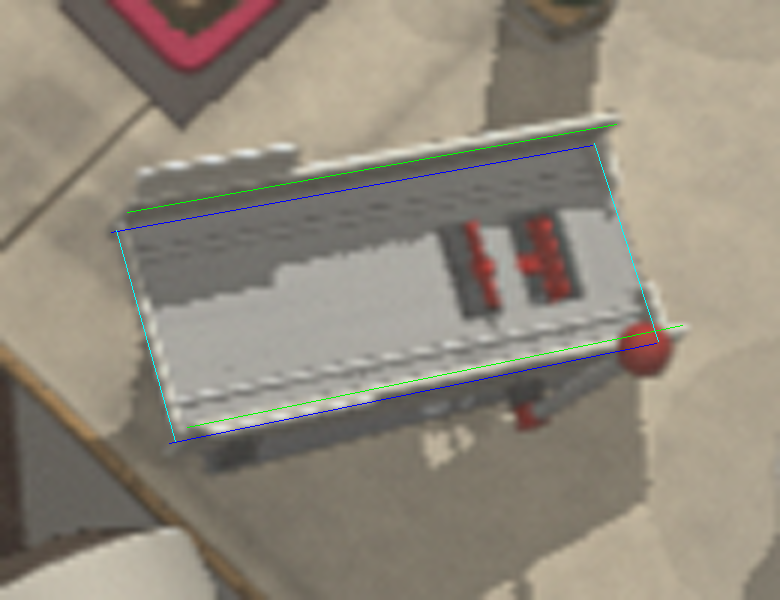

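View pics/fit2_scene.png

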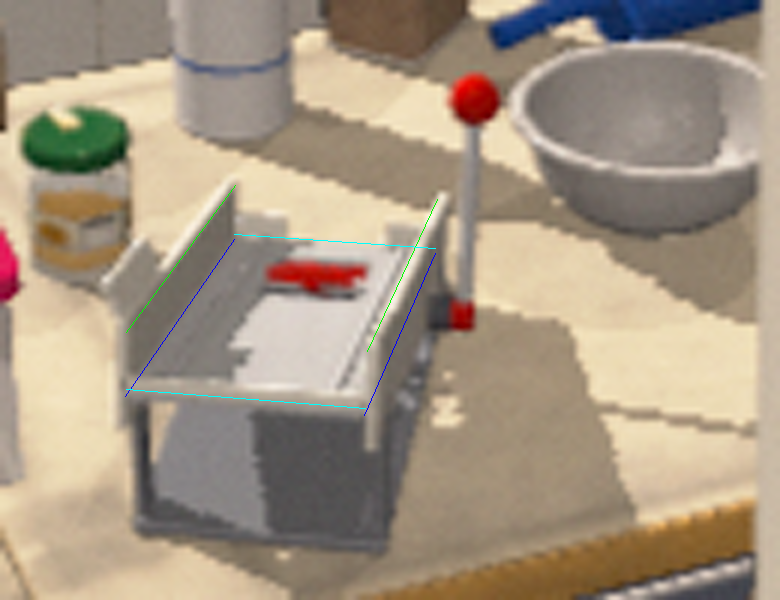

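```bash
cat >> h.py <<'E'
def cyl(c,yaw,L=.105,r=.0225,tilt=0.):
    a=np.linspace(0,2*np.pi,24,endpoint=False)
    u=np.array([np.cos(yaw)*np.cos(tilt),np.sin(yaw)*np.cos(tilt),np.sin(tilt)]);v=np.array([-np.sin(yaw),np.cos(yaw),0]);w=np.cross(u,v)
    ring=r*(np.cos(a)[:,None]*v+np.sin(a)[:,None]*w)
    return np.r_[c+ring+u*L/2,c+ring-u*L/2]
def silh(f,P,S=4,o=(0,0),sz=(640,480)):
    m=np.zeros((sz[1]*S,sz[0]*S),np.uint8)
    h=cv2.convexHull(((proj(f,P)-o+.5)*S).astype(np.float32)).astype(np.int32)
    cv2.fillConvexPoly(m,h,1);return m
def fitjar(items,c0,yaw0,z,tilt=0.,useyaw=True):
    from scipy.optimize import minimize
    S=4;pre=[]
    for f,m in items:
        ys,xs=np.where(m);o=np.array([xs.min()-15,ys.min()-15]);sz=(int(np.ptp(xs))+31,int(np.ptp(ys))+31)
        o=np.maximum(o,0)
        pre.append((f,cv2.resize(m[o[1]:o[1]+sz[1],o[0]:o[0]+sz[0]].astype(np.uint8),None,fx=S,fy=S,interpolation=0),o))
    def cost(q):
        t=0
        for f,M,o in pre:
            s=silh(f,cyl(np.array([q[0]/10,q[1]/10,z]),q[2] if useyaw else yaw0,tilt=tilt),S,o,(M.shape[1]//S,M.shape[0]//S))
            t+=1-(s&M).sum()/max(1,(s|M).sum())
        return t
    q0=np.array([c0[0]*10,c0[1]*10,yaw0])
    r=minimize(cost,q0,method='Nelder-Mead',options=dict(initial_simplex=[q0,q0+[.08,0,0],q0+[0,.08,0],q0+[0,0,.08]],xatol=1e-3,fatol=1e-4))
    return np.r_[r.x[:2]/10,r.x[2]],r.fun/len(pre)
E
python3 - <<'E'
from h import *
T=np.load('T.npy')
fr={n:env.grab_frame(n) for n in('top','scene')}
tr={n:env.trace(fr[n],'jar_1') for n in fr}
for n in tr: print(n,[(round(d['score'],2),int(d['mask'].sum()),[int(v.mean()) for v in np.where(d['mask'])[::-1]]) for d in tr[n]])
for x,y in((.041,.062),(-.041,.062),(-.041,-.062)):
    c=place(T,[x,y,.028])[0];its=[]
    for n in tr:
        p=proj(fr[n],c)[0]
        for d in tr[n]:
            m=d['mask'];cc=np.array([v.mean() for v in np.where(m)[::-1]])
            if np.hypot(*(cc-p))<12 and m.sum()<2500: its.append((fr[n],m));break
    print(c[:2].round(4),len(its),[ (fitjar([i],c,T[2]+np.pi/2,.028)) for i in its],fitjar(its,c,T[2]+np.pi/2,.028) if its else None)
E
```

```text
top [(0.96, 524, [179, 310]), (0.9, 482, [205, 253]), (0.83, 433, [213, 230]), (0.73, 480, [241, 264])]
scene [(0.92, 1178, [295, 418]), (0.84, 987, [238, 366]), (0.69, 889, [215, 350]), (0.68, 789, [275, 338])]
[0.4804 0.3105] 2 [(array([0.48137833, 0.31269412, 1.52211787]), np.float64(0.10703125000000002)), (array([0.48210696, 0.31096413, 1.52596602]), np.float64(0.05877145192045763))] (array([0.4813332 , 0.31138947, 1.52700945]), np.float64(0.08472491184597447))
[0.3985 0.3145] 2 [(array([0.39956694, 0.31658365, 1.51965196]), np.float64(0.08414080706488414)), (array([0.40026914, 0.31311091, 1.56236233]), np.float64(0.13062575210589655))] (array([0.39910507, 0.31391754, 1.50021051]), np.float64(0.10939210235307589))
[0.3925 0.1906] 2 [(array([0.39342011, 0.19082392, 1.52694274]), np.float64(0.05746838612745708)), (array([0.39406387, 0.18936001, 1.55416939]), np.float64(0.06285107028996506))] (array([0.39393006, 0.19021016, 1.53536346]), np.float64(0.06213328504233845))
```

```bash
cat >> h.py <<'E'
D=np.array([.5555,-.181,np.radians(119.35)])
sa,ca=np.sin(.26),np.cos(.26)
RD=R.from_euler('z',D[2])
def dw(x,y,z): return place(D,[x,y,z])[0]
def ori(zdir,ydir=(0,0,-1)):
    y=np.array(ydir,float);y/=np.linalg.norm(y);z=np.array(zdir,float);z-=y*(z@y);z/=np.linalg.norm(z)
    return R.from_matrix(np.c_[np.cross(y,z),y,z]).as_euler('xyz',degrees=True)
def st(m=''):
    s=env.read_state();print(m,'t=%.1f'%s['clock'],'p',s['position'].round(4),'F',s['force'].round(1),'op',round(s['opening'],3),'q',np.round(s['joint_positions'],0));return s
def pic(n,tag,crop=None,k=4):
    f=env.grab_frame(n);im=f['image']
    if crop: x,y,w,h=crop;im=cv2.resize(im[y:y+h,x:x+w],None,fx=k,fy=k,interpolation=2)
    cv2.imwrite(f'pics/{tag}.png',im);return f
E
python3 - <<'E'
from h import *
env.gripper_to(0.0)
best=None
for s in(1,-1):
    o=ori(RD.apply([s,0,0]));j=env.inverse_kinematics(dw(-.165,.082,.2),o);print(s,j)
    if j is not None and (best is None or abs(j[5])<best[0]): best=(abs(j[5]),o)
o=best[1]
env.goto(dw(-.165,.082,.2),o);st()
env.move_straight(dw(-.165,.082,.125));st()
print(env.move_straight(dw(.01,.082,.125),rate=.08,force_limit=12));s=st()
print('disp x of tcp',RD.inv().apply(s['position']-[D[0],D[1],0]))
pic('top','lev1',(300,195,130,100),6)
pic('scene','lev2',(270,190,130,100),6)
E
```

```text
1 [-19.12396542  26.80383811   7.70065314   0.         -70.89681503
 -41.52603458]
-1 [-19.12396542  26.80383811   7.70065314   0.         -70.89681503
 138.47396542]
 t=4.4 p [ 0.5641 -0.3659  0.2001] F [ 0.1 -0.1 -0.5] op 0.006 q [-19.  27.   8.   0. -71. -42.]
 t=5.1 p [ 0.5651 -0.366   0.1259] F [ 0.2 -0.6  0.3] op 0.007 q [-19.  30.   2.   0. -62. -42.]
True
 t=6.6 p [ 0.5002 -0.2469  0.1265] F [ 2.1 -2.8  1.8] op 0.002 q [ -9.  19. -16.   0. -55. -51.]
disp x of tcp [-0.03029696  0.08047042  0.1264969 ]
```

View pics/lev2.png

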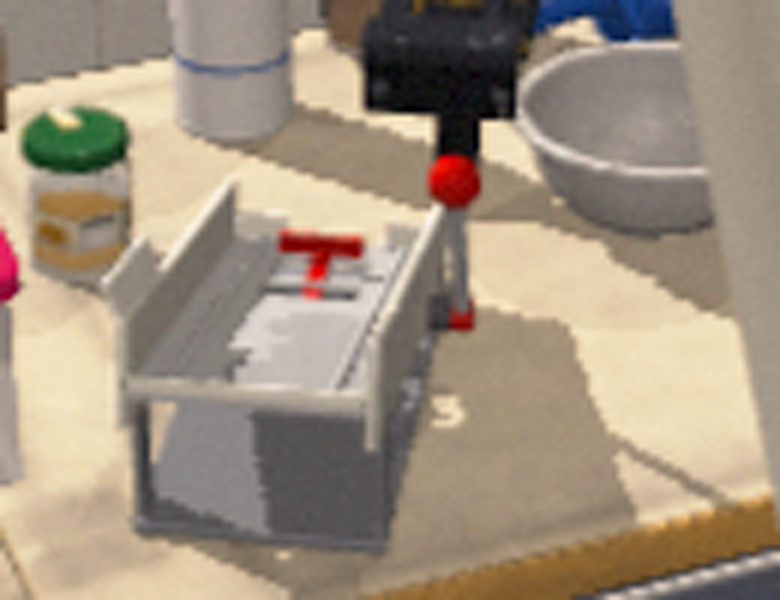

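View pics/lev1.png

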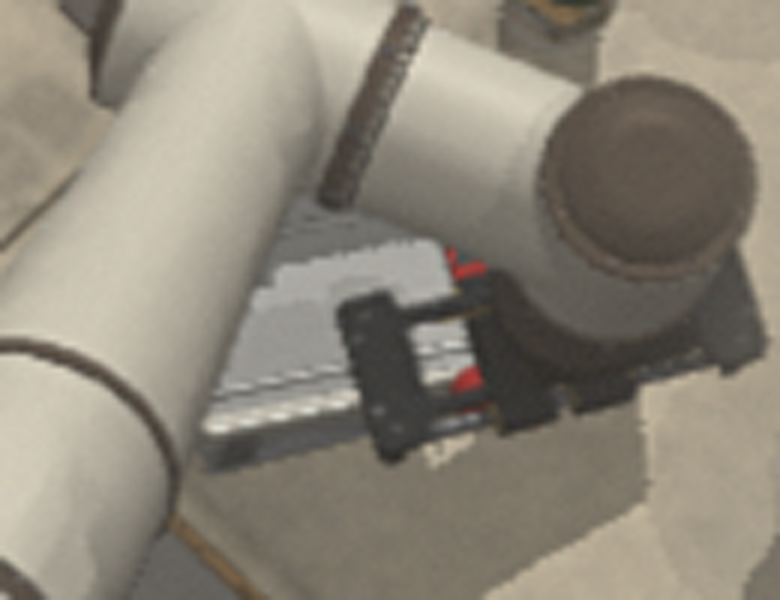

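```bash
cat >> h.py <<'E'
N=RD.apply([-sa,0,ca]);LX=RD.apply([ca,0,sa]);LY=RD.apply([0,1,0])
TX=np.array([np.cos(np.radians(-2.7)),np.sin(np.radians(-2.7)),0])
JARS={'g1':((.4813,.3114),87.3),'w':((.3994,.3145),87.3),'g2':((.3937,.1905),267.3)}
def lane(x,h,y=0): return dw(x,y,deck(x))+N*h
def plan(name,s):
    (x,y),cy=JARS[name];cap=np.array([np.cos(np.radians(cy)),np.sin(np.radians(cy)),0])
    z=s*TX; sg=np.sign(np.cross([0,0,-1],z)@cap)
    # place: tool x = sg*LY ; z = x cross y
    zp=np.cross(sg*LY,-N)
    return ori(z),ori(zp,-N)
VIA=np.array([.40,.07,.25])
E
python3 - <<'E'
from h import *
print(proj(SC,dw(-.0104,.082,.147)))
for n in JARS:
    for s in(1,-1):
        a,b=plan(n,s);x,y=JARS[n][0]
        for nm,p,o in(('hi',(x,y,.13),a),('lo',(x,y,.012),a),('via',VIA,b),('above',lane(.1,.09),b),('place',lane(.1,.011),b)):
            j=env.inverse_kinematics(p,o);print(n,s,nm,None if j is None else np.round(j,0))
E
```

```text
[[345.45105449 219.87211423]]
g1 1 hi [ 49.  21. -13.   0. -57. 128.]
g1 1 lo [ 49.  29. -20.   0. -41. 128.]
g1 1 via [ 20.   2. -14. -15. -76. -77.]
g1 1 above [ -3.  20.  -3. -13. -76. -53.]
g1 1 place [ -2.  23. -10. -14. -65. -52.]
g1 -1 hi [ 49.  21. -13.   0. -57. -52.]
g1 -1 lo [ 49.  29. -20.   0. -41. -52.]
g1 -1 via [ 20.   2. -14. -15. -76. 103.]
g1 -1 above [ -3.  20.  -3. -13. -76. 127.]
g1 -1 place [ -2.  23. -10. -14. -65. 128.]
w 1 hi [ 57.  15. -22.   0. -54. 121.]
w 1 lo [ 57.  24. -29.   0. -37. 121.]
w 1 via [ 20.   2. -14. -15. -76. -77.]
w 1 above [ -3.  20.  -3. -13. -76. -53.]
w 1 place [ -2.  23. -10. -14. -65. -52.]
w -1 hi [ 57.  15. -22.   0. -54. -59.]
w -1 lo [ 57.  24. -29.   0. -37. -59.]
w -1 via [ 20.   2. -14. -15. -76. 103.]
w -1 above [ -3.  20.  -3. -13. -76. 127.]
w -1 place [ -2.  23. -10. -14. -65. 128.]
g2 1 hi [ 47.   8. -31.   0. -51. 130.]
g2 1 lo [ 47.  19. -39.   0. -32. 130.]
g2 1 via [ 20.   2. -14. -15. -76. 103.]
g2 1 above [ -3.  20.  -3. -13. -76. 127.]
g2 1 place [ -2.  23. -10. -14. -65. 128.]
g2 -1 hi [ 47.   8. -31.   0. -51. -50.]
g2 -1 lo [ 47.  19. -39.   0. -32. -50.]
g2 -1 via [ 20.   2. -14. -15. -76. -77.]
g2 -1 above [ -3.  20.  -3. -13. -76. -53.]
g2 -1 place [ -2.  23. -10. -14. -65. -52.]
```

```bash
cat >> h.py <<'E'
def pick(n,s):
    a,b=plan(n,s);x,y=JARS[n][0]
    env.gripper_to(.75)
    env.goto((x,y,.11),a)
    env.move_straight((x,y,.012),rate=.12);
    env.gripper_to(0,15);S=st('grip')
    env.move_straight((x,y,.12),rate=.12);st('lift')
    env.goto(VIA,b)
def feed(n,s,px=.10):
    a,b=plan(n,s)
    env.move_straight(lane(px,.10),b,rate=.2)
    pic('scene','pre_'+n,(230,150,180,140),4)
    env.move_straight(lane(px,.011),rate=.06,force_limit=12);st('down')
E
python3 - <<'E'
from h import *
p=np.array(env.read_state()['position'])
env.move_straight(p-LX*np.array([1,1,0])*.03,rate=.1)
q=np.array(env.read_state()['position']);q[2]=.3
env.move_straight(q,rate=.25)
a,b=plan('g2',-1)
env.goto(VIA,b);st('via')
pick('g2',-1)
feed('g2',-1)
pic('scene','pl1',(230,150,180,140),4);pic('top','pl1t',(290,170,160,120),5)
E
```

```text
via t=9.3 p [0.4005 0.0696 0.25  ] F [0.1 0.2 0.5] op 0.009 q [ 20.   2. -14. -15. -76. -77.]
grip t=12.9 p [0.3919 0.1903 0.0124] F [-9.8  5.   8.4] op 0.487 q [ 47.  19. -39.  -0. -32. -50.]
lift t=13.9 p [0.3932 0.19   0.1192] F [-0.4 -0.3 -2.1] op 0.484 q [ 47.   9. -32.  -0. -50. -50.]
down t=17.7 p [ 0.5082 -0.0964  0.1032] F [-0.4  0.2 -1.3] op 0.486 q [ -2.  23. -10. -14. -65. -52.]
```

View pics/pl1.png

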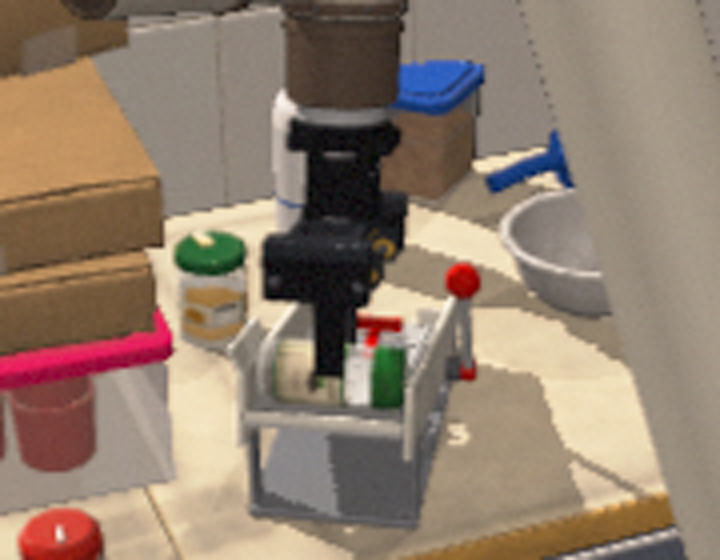

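View pics/pl1t.png

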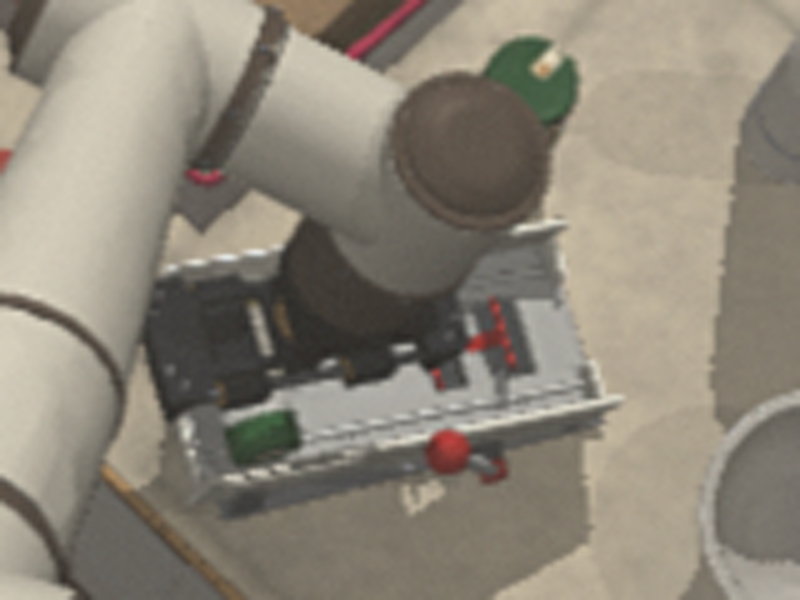

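```bash
cat >> h.py <<'E'
def release(px=.10):
    env.gripper_to(.72);st('open')
    env.move_straight(lane(px,.09),rate=.12);st('up')
E
python3 - <<'E'
from h import *
release()
env.dwell(.5)
pic('scene','q1',(230,150,180,140),4)
env.goto(VIA,plan('g2',-1)[1])
pic('scene','q1s',(230,150,180,140),4);pic('top','q1t',(290,170,160,120),5)
st()
E
```

```text
open t=18.5 p [ 0.5079 -0.0963  0.1029] F [-0.3  0.1 -0.4] op 0.716 q [ -2.  23. -10. -14. -65. -52.]
up t=19.3 p [ 0.5172 -0.1137  0.1785] F [ 0.3  0.4 -0.5] op 0.72 q [ -3.  20.  -3. -13. -76. -53.]
 t=20.8 p [0.4006 0.0693 0.2493] F [0.1 0.5 0.8] op 0.721 q [ 20.   2. -14. -15. -76. -77.]
```

View pics/q1t.png

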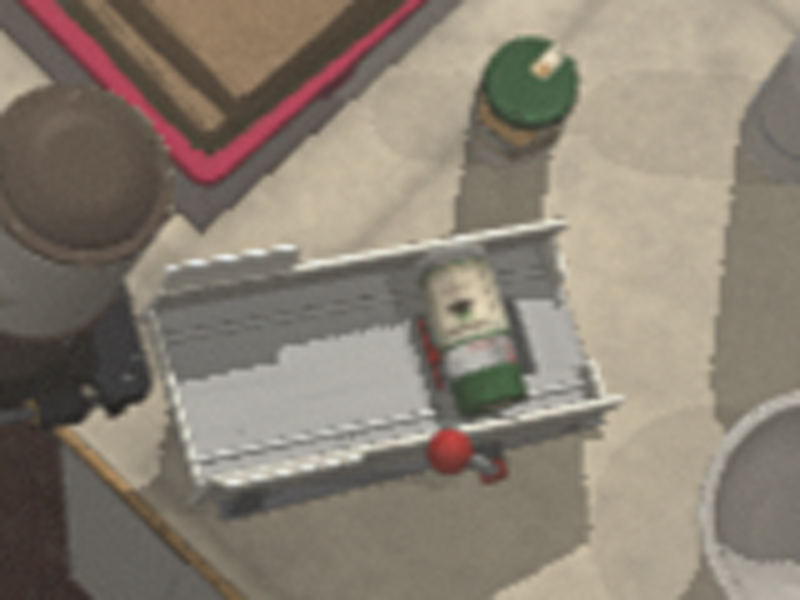

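View pics/q1s.png

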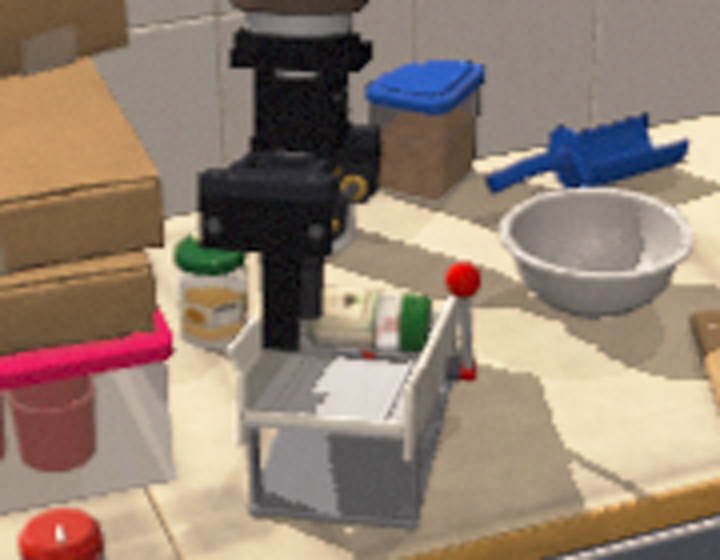

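Run:
```python
from h import *
pick('w',-1);feed('w',-1);release()
env.goto(VIA,plan('w',-1)[1])
pic('scene','q2s',(230,150,180,140),4);pic('top','q2t',(170,170,280,140),3)
st()
```

```text
grip t=23.8 p [0.3977 0.3146 0.0125] F [-9.4  2.1  7.1] op 0.485 q [ 57.  24. -29.  -0. -37. -59.]
lift t=24.9 p [0.399  0.3139 0.1191] F [-0.7 -0.  -1. ] op 0.483 q [ 57.  15. -23.  -0. -52. -59.]
down t=30.2 p [ 0.5082 -0.0964  0.1033] F [ 0.2 -0.3 -1.3] op 0.482 q [ -2.  23. -10. -14. -65. 128.]
open t=30.9 p [ 0.5079 -0.0963  0.1029] F [-0.3  0.4 -0.9] op 0.721 q [ -2.  23. -10. -14. -65. 128.]
up t=31.7 p [ 0.5172 -0.1137  0.1785] F [-0.5 -0.2  0.2] op 0.718 q [ -3.  20.  -3. -13. -76. 127.]
 t=32.8 p [0.4005 0.0693 0.2491] F [-0.7 -0.7 -0.3] op 0.722 q [ 20.   2. -14. -15. -76. 103.]
```

View pics/q2t.png

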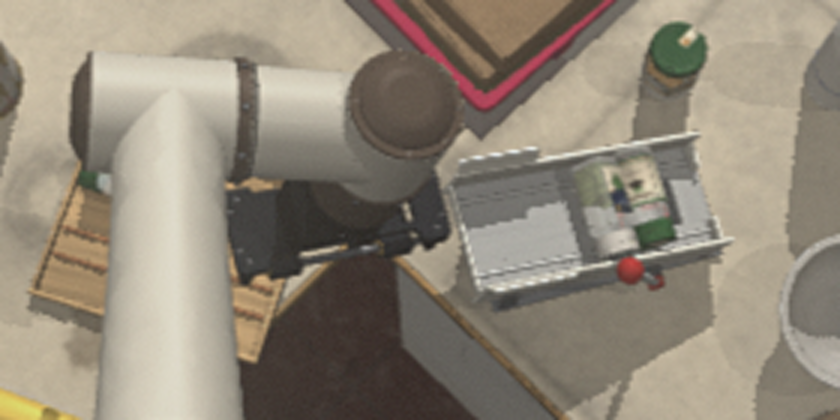

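View pics/q2s.png

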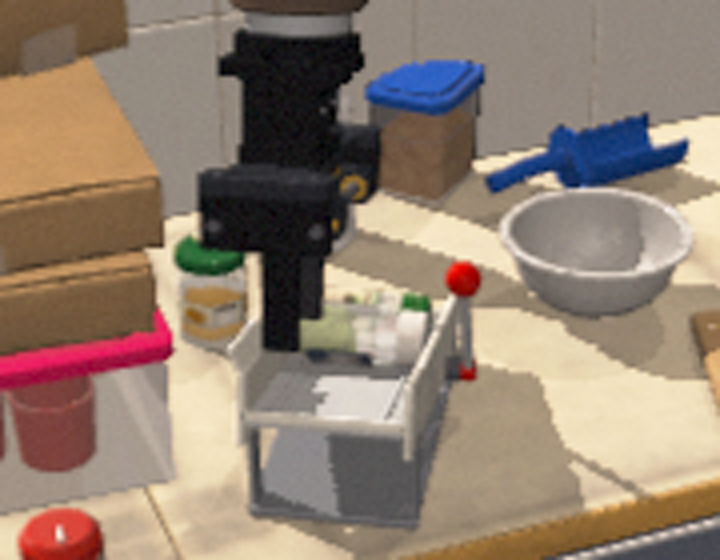

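Run:
```python
from h import *
pick('g1',1);feed('g1',1);release()
env.goto(VIA,plan('g1',1)[1])
pic('scene','q3s',(230,150,180,140),4);pic('top','q3t',(170,170,280,140),3)
st()
```

```text
grip t=35.7 p [0.4796 0.3115 0.0125] F [-7.   0.7  5.6] op 0.486 q [ 49.  29. -20.  -0. -41. 128.]
lift t=36.8 p [0.4808 0.3109 0.119 ] F [ 0.4  0.2 -1.1] op 0.482 q [ 49.  21. -14.  -0. -55. 128.]
down t=42.8 p [ 0.5082 -0.0964  0.1033] F [ 0.4  0.8 -0.5] op 0.48 q [ -2.  23. -10. -14. -65. -52.]
open t=43.5 p [ 0.5079 -0.0963  0.1029] F [0.7 0.1 0.3] op 0.719 q [ -2.  23. -10. -14. -65. -52.]
up t=44.3 p [ 0.5172 -0.1137  0.1785] F [-0.7 -0.   0.4] op 0.721 q [ -3.  20.  -3. -13. -76. -53.]
 t=45.3 p [0.4005 0.0693 0.2492] F [ 0.7 -0.3  0.3] op 0.72 q [ 20.   2. -14. -15. -76. -77.]
```

View pics/q3t.png

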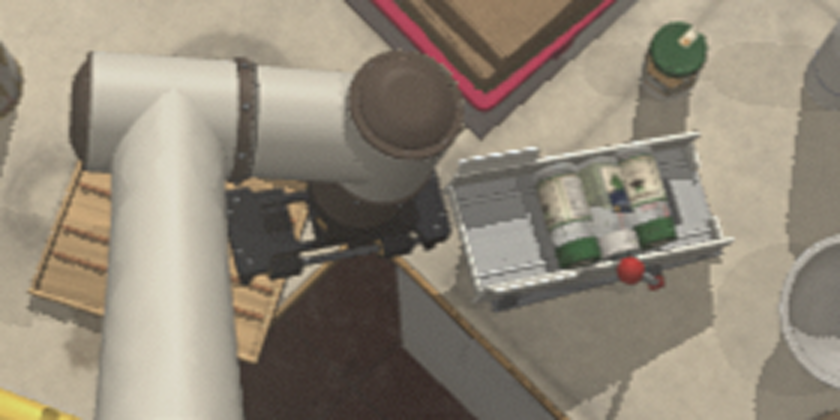

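View pics/q3s.png

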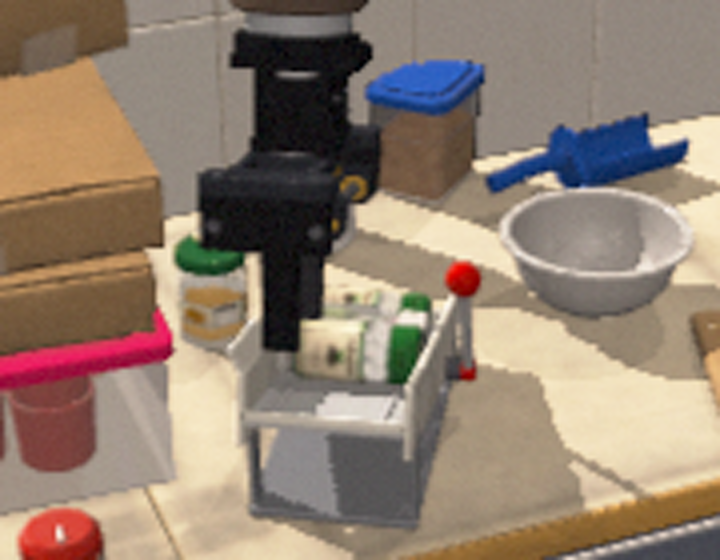

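Run:
```python
from h import *
env.gripper_to(0)
o=ori(RD.apply([1,0,0]))
env.goto(dw(.032,.083,.24),o)
env.move_straight(dw(.032,.083,.125),rate=.15);st()
print(env.move_straight(dw(-.105,.083,.125),rate=.08,force_limit=12));s=st()
print(RD.inv().apply(s['position']-[D[0],D[1],0]))
p=s['position'];env.move_straight(p+RD.apply([.03,0,0]),rate=.1)
q=np.array(env.read_state()['position']);q[2]=.3;env.move_straight(q,rate=.25)
env.goto(VIA,o);st()
pic('scene','s1s',(230,150,180,140),4);f=pic('top','s1t',(290,170,200,150),4)
```

```text
t=48.4 p [ 0.4684 -0.1936  0.1259] F [ 0.1 -0.3  0.9] op 0.003 q [ -4.  15. -22.   0. -53. -57.]
True
 t=49.7 p [ 0.5192 -0.2893  0.1229] F [-1.5  3.7  2.5] op 0.005 q [-14.  23. -10.  -0. -58. -47.]
[-0.07657957  0.08472907  0.12293802]
 t=52.3 p [0.4004 0.0697 0.25  ] F [ 0.6 -0.2 -0.2] op 0.005 q [ 33.  -2. -23.   0. -69. -94.]
```

View pics/s1t.png

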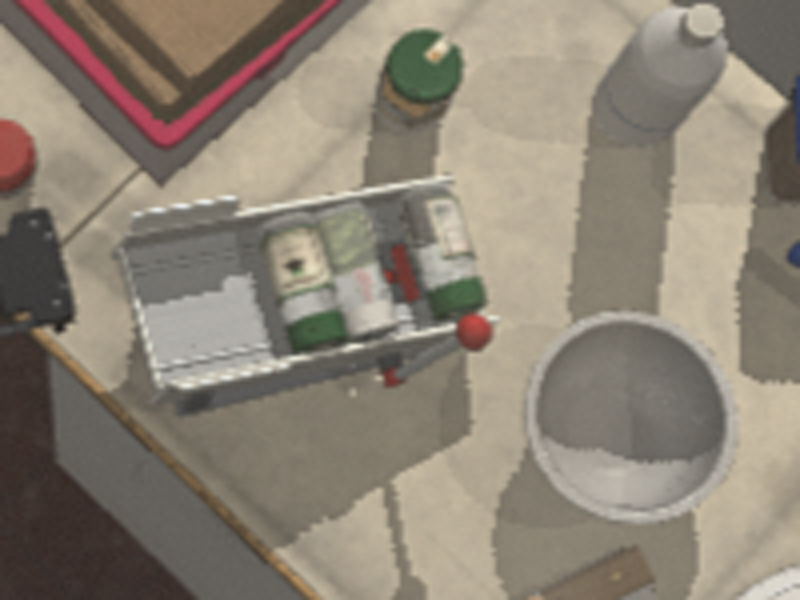

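View pics/s1s.png

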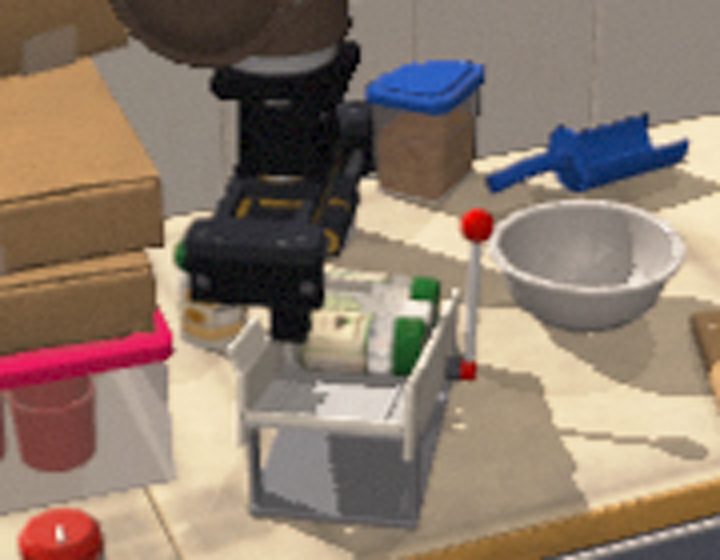

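```bash
cat >> h.py <<'E'
def bowl():
    import scipy.optimize as so
    out=[]
    for n in('top','scene'):
        f=env.grab_frame(n);t=env.trace(f,'bowl');x=env.search_frame(f,'bowl')
        print(n,[(round(d['score'],2),d['xyz'].round(3) if hasattr(d['xyz'],'round') else d['xyz']) for d in x][:2])
        if not t: continue
        m=t[0]['mask'];print('mask',t[0]['score'],m.sum())
        a=np.linspace(0,2*np.pi,60,endpoint=False)
        ring=np.r_[np.c_[.085*np.cos(a),.085*np.sin(a),.072+0*a],np.c_[.036*np.cos(a),.036*np.sin(a),0*a]]
        def cost(q):
            s=silh(f,ring+[q[0]/10,q[1]/10,0],2)[::2,::2]>0
            return 1-(s&m).sum()/(s|m).sum()
        q0=np.array([5.4,-4.85]);r=so.minimize(cost,q0,method='Nelder-Mead',options=dict(initial_simplex=[q0,q0+[.2,0],q0+[0,.2]]))
        print(n,r.x/10,r.fun);out.append(r.x/10)
    return out
E
python3 - <<'E'
from h import *
print(proj(TOP,dw(-.1016,.082,.147)))
for b in bowl():
    print('disp frame',RD.inv().apply([b[0]-D[0],b[1]-D[1],0]))
s1=RD.apply([1,0,0])
for s in(1,-1):
    o=ori(s*LX,-N)
    for h in(.1,.009):print(s,np.round(env.inverse_kinematics(lane(-.115,h),o),0))
    for b in((.54,-.49),):
        for yaw in(0,90):
            v=np.array([np.cos(np.radians(yaw)),np.sin(np.radians(yaw)),0]);print(yaw,np.round(env.inverse_kinematics((*b,.05),ori(s*v)),0))
E
```

```text
[[408.76074283 252.93293921]]
top [(0.85, [0.5347, -0.4626, 0.0285])]
mask 0.73 2214
top [ 0.52239258 -0.45001465] 0.037391304347826115
scene [(0.72, [0.5291, -0.4758, 0.0493]), (0.57, [0.6013, -0.2755, 0.0789])]
mask 0.98 1291
scene [ 0.52512939 -0.45676636] 0.08275862068965523
disp frame [-0.21825705  0.16071354  0.        ]
disp frame [-0.22548356  0.16163732  0.        ]
1 [-18.  39.  21. -10. -84. -41.]
1 [-16.  41.  13. -11. -73. -40.]
0 [ -30.   39.    7.   -0.  -58. -150.]
90 [-30.  39.   7.  -0. -58. -60.]
-1 [-18.  39.  21. -10. -84. 139.]
-1 [-16.  41.  13. -11. -73. 140.]
0 [-30.  39.   7.   0. -58.  30.]
90 [-30.  39.   7.   0. -58. 120.]
```

Run:
```python
from h import *
print(ray(TOP,[(290+631/4-.4,170+417/4-.4)],.072))
o=ori(LX,-N)
env.gripper_to(.72)
p=lane(-.115,.15)
q=p.copy();q[2]=.27
env.goto(q,o);st()
print(env.move_straight(lane(-.115,.10),rate=.15),env.move_straight(lane(-.115,.009),rate=.06,force_limit=12));st('down')
pic('scene','g1s',(230,150,180,140),4)
env.gripper_to(0,15);st('grip')
print(env.move_straight(lane(-.115,.06),rate=.08))
u=lane(-.115,.06);u[2]=.26;env.move_straight(u,rate=.15);st('lift')
pic('scene','g2s',(230,150,180,140),4)
```

```text
[[ 0.51936199 -0.45077314  0.072     ]]
 t=55.6 p [ 0.6312 -0.3135  0.2708] F [0.6 1.4 0.8] op 0.722 q [ -18.   37.   37.  -10. -101.  -43.]
False False
down t=58.4 p [ 0.6133 -0.2835  0.0442] F [-0.5 -0.   0.5] op 0.72 q [-16.  41.  13. -11. -73. -40.]
grip t=58.9 p [ 0.6109 -0.2798  0.0447] F [-4.5  7.9  6.8] op 0.479 q [-16.  41.  13. -11. -73. -40.]
False
lift t=61.0 p [ 0.619  -0.2944  0.2587] F [-0.3  0.3 -1.2] op 0.482 q [-17.  35.  31. -10. -98. -44.]
```

View pics/g2s.png

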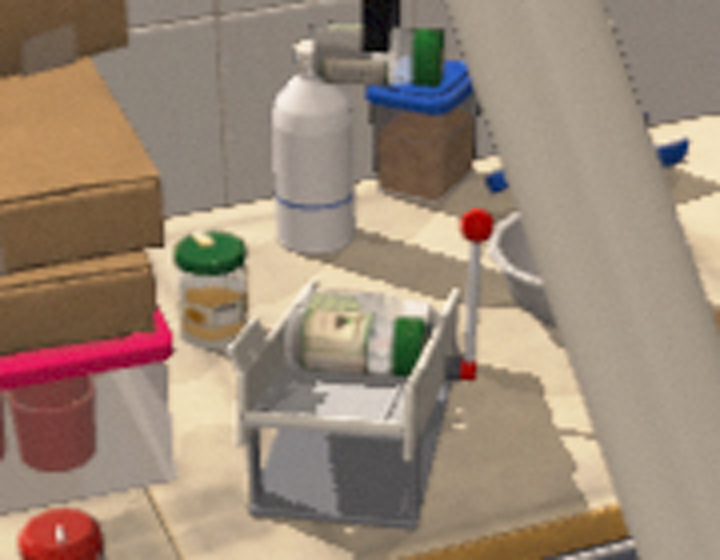

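Run:
```python
from h import *
b=(.523,-.452)
o=ori(RD.apply([1,0,0]))
env.goto((*b,.24),o);st()
print(env.move_straight((*b,.09),rate=.15),env.move_straight((*b,.036),rate=.05,force_limit=6));st('down')
pic('scene','b1s',(330,150,150,120),5)
env.gripper_to(.62);st('open')
env.move_straight((*b,.26),rate=.12)
env.goto(VIA+np.array([0,-.17,.1]),o)
st();pic('scene','b2s',(230,150,200,150),4);f=pic('top','b2t',(290,170,200,150),4)
```

```text
t=61.8 p [ 0.5232 -0.4518  0.2398] F [ 0.3 -0.2 -1.1] op 0.483 q [-27.  28.  15.  -0. -77. -33.]
False True
down t=63.8 p [ 0.5221 -0.4525  0.0444] F [-0.8  0.1  3.1] op 0.483 q [-28.  36.  -0.   0. -54. -33.]
open t=64.4 p [ 0.5218 -0.4517  0.0436] F [ 0.4 -0.6 -0.6] op 0.617 q [-27.  36.  -0.   0. -54. -33.]
 t=67.8 p [ 0.4005 -0.1003  0.3497] F [ 0.2 -0.6 -0.1] op 0.618 q [  9.  -4. -10.   0. -84. -69.]
```

View pics/b2t.png

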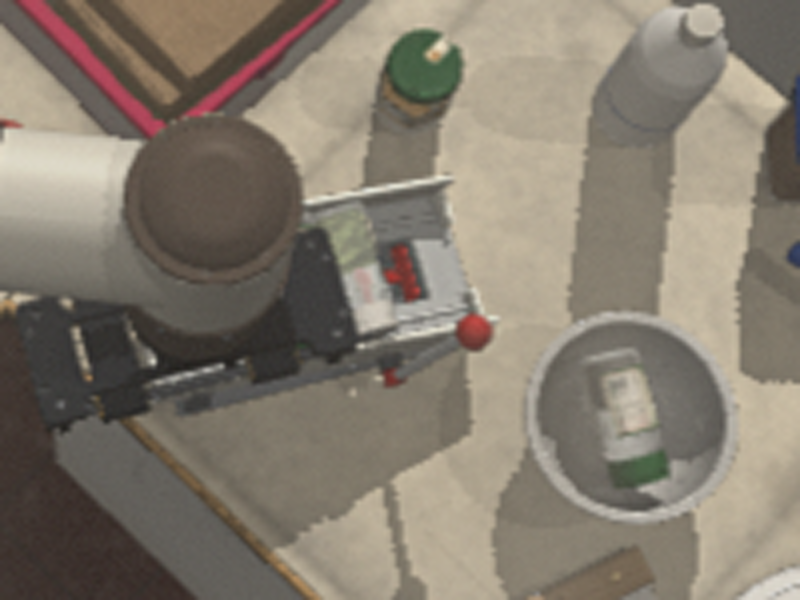

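View pics/b2s.png

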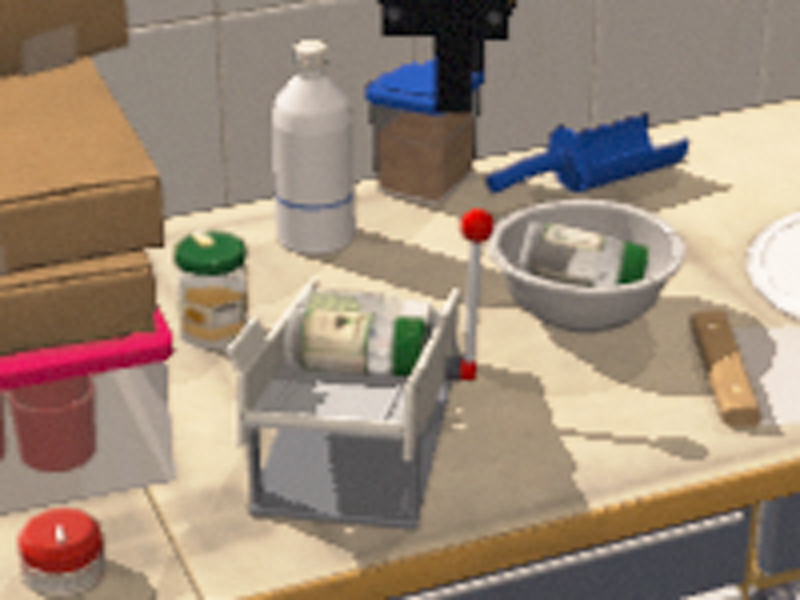

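Run:
```python
from h import *
env.dwell(.5);pic('scene','fin',(150,200,300,220),2.6);st()
```

```text
t=68.4 p [ 0.4  -0.1   0.35] F [-0.8  0.2  0.1] op 0.617 q [  9.  -4. -10.  -0. -84. -69.]
```

View pics/fin.png

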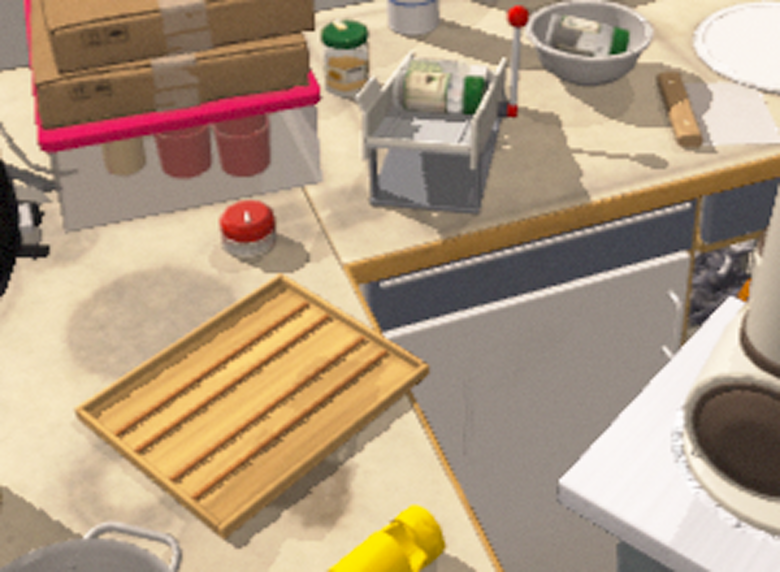

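The tray is empty, two jars are queued, the served jar is in the bowl (about (590,38) in the picture), and the lever is at serve. The timer and honey jar have not moved.

```bash
python3 -c "
from workcell import env
print(env.close_job())"
```

```text
the job is handed in; nothing more can be done
None
```

The dispenser is refilled and one jar has been served into the steel bowl. I handed the job in at about 68 s on the robot's clock, and handing in gives no verdict.

- **Lever to stop:** I swung it over before loading. In the picture the knob sat within 1 px of where the stop position should appear.
- **Feeding:** Only three jars were there: two with green caps and one with a white cap. I fed each in near the upper end with its cap towards the lever side, and all three rolled down and queued behind the gate.
- **Serving:** I swung the lever fully to serve and one green-capped jar rolled to the front lip. The knob was again within 1 px of its expected place.
- **Bowl:** The bowl had been knocked a few centimetres aside. I found it again before putting the jar in; the jar now lies inside it.

The last pictures show the tray empty, two jars queued with caps towards the lever, the lever at serve, and the honey jar and timer where they were. The arm was clear of everything. No check failed. The two camera views disagreed by about 7 mm on the bowl's new position, which did not affect the placing.

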